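# Set aside two dishes and show the bottom one to the inspection camera

### The arm

A 6-joint arm with a two-finger parallel gripper is mounted at the origin on a cart in front of the work surface, level with it; the furniture and walls round the work are solid. World frame = base frame: x ahead of the robot, y to its left, z up, the work surface at z = 0. Lengths are in mm, angles in rad, forces in N, time in s.
With the tool pointing down it reaches from about 350 to 975 mm from the base axis. Payload 17.4 kg.
Tool frame: the origin (TCP) lies midway between the tips of the shut fingers; the grasp point (between the pads) lies 19 mm behind it (grip_depth is the distance from the TCP to the grasp point, in mm); z points along the fingers, y is the line along which they close (so a half turn about z gives the same grasp; the last joint's range is limited). The gripper opens to 85 mm and grips with 20 to 120 N. Pads are 22 mm wide; open, the fingers measure 114 mm over their backs; the gripper's body (76 mm by 85 mm) begins 54 mm behind the grasp point. The pads swing forward as they close: fully open they stand 13 mm farther back than shut.
Start: joints at [-1.334, 0.116, 1.442, -0, 1.584, -0.038], TCP at [183.155, -649.682, 231.303] pointing down, gripper open.
Joint ranges: [-2.83, 2.83], [-0.83, 2.19], [0.07, 2.5], [-1.14, 4.28], [0.01, 3], [-2.97, 2.97]. Speed limits (rad/s): [1.89, 1.89, 2.22, 3.14, 3.14, 3.14].

### API

Orientations are given as a unit quaternion [x, y, z, w].
In Python, from workcell import state, get_image, job_done, grip_depth gives the robot as it stands.
- The arm moves only by the shell command python3 -m jog 'ROWS' [FORCE]. ROWS is JSON, a list of rows, each a list of 7 numbers: the finger opening in mm, from 0 to 85.4, then the shift along the world's x, y, z in mm, then the turn, a rotation vector about the world's x, y, z in rad. In form: [[fingers, dx, dy, dz, ax, ay, az], ...]. A call has 1 to 10 rows; each row shifts and turns the commanded pose from where the row before left it; what a row does not reach is not made up. A row lasts 1/12 s, in which the tool goes at most 41.7 mm and 7.16 degrees, less where a joint would pass 70% of its speed; a pose out of reach is approached as far as the arm can. A call with a gripper value outside its range is refused whole. The fingers move at their own pace and stop on an object; FORCE is the grip in N (left out, the last holds). Time passes only in rows, so rows that do not move let the fingers close. It gives the time, the measured TCP pose, the force, the opening and the grip force at its end, in the units of the state.
- state(): the state, without advancing time (a new reading comes with each control period).
- get_image(name): name is "scene" or "top" or "wrist"; returns a dict with "img" (420x560x3 uint8, blue, green, red), "K" (3x3 intrinsics, pixels), "dist_coeffs" ([k1, k2, p1, p2, k3] as OpenCV has them; the pictures are not rectified), "origin" and "attitude" of the camera in the world. Camera axes: x right, y up, looking along -z (the intrinsics and any distortion apply to the point x, -y, -z); pixel columns grow to the right and rows downward; lengths in mm; the calibration is good to about 2 mm. A picture is of the moment at which its call begins. There is no depth.
- job_done(): hands the job in; it is judged then, once.
The state is a dict: "time": time; "joint_pos": joint angles; "joint_vel": joint speeds; "joint_torque": joint torques, N m; "tcp_pos": TCP position; "ee_rot": TCP orientation; "force": force on the tool from outside, world axes, zero at the start; "wrist_torque": the same for the moment, N m; "grip_width": finger opening in mm; "gripper_force": force on a finger pad.
Only numpy, scipy, OpenCV 4.12 (cv2) and the standard library are available. Lean on these libraries where they do the work, as an engineer would, in place of code of your own. Each camera call takes 0.05 s, during which the arm holds its last target. There are 200 camera calls.

### The job

The bottom dish of the pile of three is due for inspection: move the upper two, one at a time, from the pile onto the round cold plate, stacked one on the other and centred on it, and let go of them. Then take up the bottom dish and finish while still holding it, motionless in the air in front of the inspection camera: centred on the lens axis, 100 mm from the lens glass, with its underside towards the lens and square to it. Leave all the other things on the table where they stand.

Things in the scene. Friction and masses are not known exactly. Their poses are not given: they have to be found in the camera images.
- dish_bottom: Lowest dish of the pile: round flat petri dish with pale beige contents, diameter 60 mm, 15 mm high, about 22 g, solid to the touch (flat closed top). Stands on the table at the start. Origin: centre of its underside; z up through its top. Grasp it across the rim.
- dish_middle: Middle dish of the pile, same size and look; rests flat on dish_bottom, up to 3 mm off its centre. Origin: centre of its underside.
- dish_top: Top dish of the pile, same size, clear; rests flat on dish_middle, up to 3 mm off its centre. Origin: centre of its underside.
- cold_plate: Round aluminium plate on a rubber foot, diameter 110 mm, flat top 12 mm above the table, with a thin dark ring of diameter 68 mm marked round its centre; fixed. Origin: centre of its underside, on the table. Plate and pile stand side by side in front of the robot, either one on the left, at least 150 mm between centres.
- camera: Inspection camera, fixed to the table at the left: grey barrel of 42 mm diameter with a narrower black lens, held between two dark upright cheeks on a 90 x 80 mm steel base; 120 mm high. Origin: on the table under the head; the lens leans 30 degrees from vertical towards the camera's own -x (roughly towards the robot), looking up.
- lens (a point): Centre of the lens front glass, 110 mm above the table. Its z axis is the lens axis, pointing out of the lens, up and towards the robot, 30 degrees from vertical. The dish is shown with the centre of its underside at 100 mm along this z axis and the dish's own z along it, so that the gripper stays on the far side of the dish from the lens.
- small_bottle: Bystander: small screw-cap bottle, diameter 34 mm, 62 mm high; origin centre of underside. Loose.
- tape: Bystander: roll of tape lying flat, diameter 76 mm, 19 mm high; origin centre of underside. Loose.
- brown_bottle: Bystander: brown glass bottle with black cap, diameter 50 mm, 89 mm high; origin centre of underside. Loose.
- lone_dish: Bystander: a single petri dish that lies alone on the table behind the pile and plate, diameter 60 mm, 15 mm high; not one of the pile. Loose.
- bench_timer: Bystander: square white bench timer lying flat at the right, 66 x 66 x 19 mm. Loose.

How it is judged (in metres and radians):
On the way, in this order (a step that is already met when the one before it is completed fails the run):
1. the top dish lies on the cold plate, centred and released (horizontal distance between dish_top and cold_plate below 0.012 m and height (world z) of dish_top between 0.009 and 0.015 m and angle between dish_top's own z axis and vertical below 0.06 rad and linear speed of dish_top below 0.03 m/s and contact force between dish_top and the fingers below 0.1 N), for 0.2 s.
2. the middle dish lies on the top dish on the cold plate, centred and released (all of step 1 and horizontal distance between dish_middle and cold_plate below 0.012 m and height (world z) of dish_middle between 0.024 and 0.03 m and angle between dish_middle's own z axis and vertical below 0.06 rad and linear speed of dish_middle below 0.03 m/s and contact force between dish_middle and the fingers below 0.1 N), for 0.2 s.
At the end, for the whole second after the job is handed in: Upper dishes stacked flat on the plate, released, each within 12 mm of its axis. Bottom dish held still by the fingers alone, touching no other thing; underside faces the lens, its centre 85 to 115 mm from the glass, within 15 mm of the lens axis in each cross direction, tilt off it under 0.15 rad (all of step 2 and z of dish_bottom in the frame of lens between 0.085 and 0.115 m and x of dish_bottom in the frame of lens between -0.015 and 0.015 m and y of dish_bottom in the frame of lens between -0.015 and 0.015 m and angle between the z axis of dish_bottom and the z axis of lens, either way round below 0.15 rad and angle between dish_bottom's own z axis and vertical below 0.9 rad and linear speed of dish_bottom below 0.02 m/s and angular speed of dish_bottom below 0.15 rad/s and contact force between dish_bottom and the fingers above 1 N and contact force between dish_bottom and camera below 0.1 N and contact force between dish_bottom and cold_plate below 0.1 N and contact force between dish_bottom and dish_top below 0.1 N and contact force between dish_bottom and dish_middle below 0.1 N); the arm keeps its last pose, push and grip.
It fails at once if a bystander is moved by more than 20 mm (distance of any of small_bottle, tape, brown_bottle, lone_dish, bench_timer from where it was at the start of the episode above 0.02 m).
It also fails if it takes over 61 s, if anything falls off the work surface, if the arm or the gripper's body presses on something with over 40 N, if the wrist force passes 120 N, or if a joint passes its speed limit or range.

## Working session

There is one attempt and no reset: what is moved stays moved. The work goes in short steps, Python scripts to look and compute and a shell command to move; the robot and the scene stay as the last step left them, time stands still between calls to the robot, and variables do not carry over. Pictures are saved under pics/ and viewed, at most 10 in all, crops included, and the job is handed in when it is done.

```bash
mkdir -p pics; cat > h.py <<'E'
import numpy as np,cv2,json
from scipy.spatial.transform import Rotation as R
from workcell import state,get_image
def snap(n,f):
    d=get_image(n); cv2.imwrite(f'pics/{f}.png',d['img'])
    np.savez(f'pics/{f}.npz',**{k:np.array(v) for k,v in d.items()}); return d
def load(f): return dict(np.load(f'pics/{f}.npz'))
def rot(d):
    a=np.array(d['attitude'],float); return a if a.shape==(3,3) else R.from_quat(a).as_matrix()
def ray(d,u,v):
    p=cv2.undistortPoints(np.array([[[u,v]]],float),np.array(d['K'],float),np.array(d['dist_coeffs'],float))[0,0]
    r=rot(d)@np.array([p[0],-p[1],-1]); return np.array(d['origin'],float),r/np.linalg.norm(r)
def atz(d,u,v,z):
    o,r=ray(d,u,v); return o+r*(z-o[2])/r[2]
def tri(*l):
    A=0;b=0
    for d,u,v in l:
        o,r=ray(d,u,v);P=np.eye(3)-np.outer(r,r);A=A+P;b=b+P@o
    x=np.linalg.solve(A,b)
    return x,[float(np.linalg.norm((np.eye(3)-np.outer(ray(*q)[1],ray(*q)[1]))@(x-ray(*q)[0]))) for q in l]
def proj(d,X):
    p=(np.asarray(X,float)-np.array(d['origin'],float))@rot(d); p=p*[1,-1,-1]
    return cv2.projectPoints(p.reshape(-1,1,3),np.zeros(3),np.zeros(3),np.array(d['K'],float),np.array(d['dist_coeffs'],float))[0][:,0]
E
python3 - <<'E'
from h import *
a=snap('scene','s0');b=snap('top','t0')
for d in(a,b):print(d['origin'],d['attitude'],d['K'],d['dist_coeffs'])
print(state())
E
```

```text
[-411.70582089 -610.81858806 1242.01387308] [ 0.33263942 -0.18684157 -0.43173334  0.81734177] [[531.9473898    0.         277.18650315]
 [  0.         531.9473898  209.30526956]
 [  0.           0.           1.        ]] [-0.17683226  0.          0.          0.          0.        ]
[ 385.51021095   11.8004539  1133.13549701] [-0.05057288  0.06016204  0.71210035 -0.69766468] [[443.62528189   0.         276.32462259]
 [  0.         443.62528189 213.96659464]
 [  0.           0.           1.        ]] [-0.12974365  0.          0.          0.          0.        ]
{'time': 0.1, 'joint_pos': array([-1.33379041e+00,  1.16430007e-01,  1.44218213e+00,  2.48559814e-05,
        1.58403430e+00, -3.78090903e-02]), 'joint_vel': array([ 0.00069598, -0.00122958,  0.00020514,  0.00147963,  0.00101544,
        0.0029786 ]), 'joint_torque': array([ 1.00904133e-03, -7.33668137e+01, -6.33788967e+01, -1.86408793e-04,
        5.23310897e-03,  2.10218658e-06]), 'tcp_pos': array([ 183.12524764, -649.50252789,  230.65155199]), 'ee_rot': array([ 9.90574274e-01,  1.36975654e-01, -4.00256310e-05, -5.25517916e-04]), 'force': array([ 0.32199248, -0.10374466,  0.56538454]), 'wrist_torque': array([ 0.02225028, -0.01197776,  0.02980208]), 'gripper_force': 0.0, 'grip_width': 85.36177455083782}
```

View pics/s0.png

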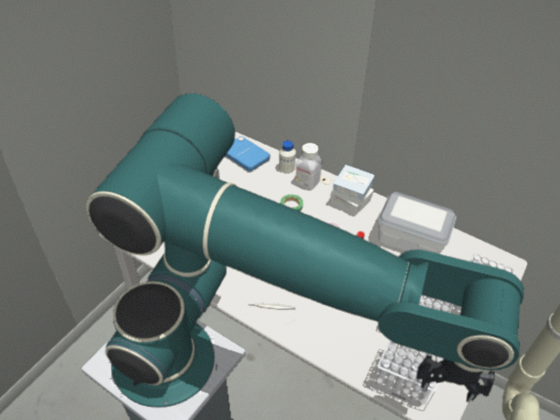

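View pics/t0.png

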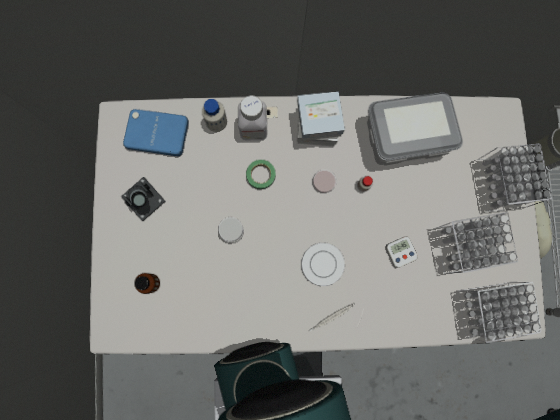

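The top view shows the pile at (231,230), cold plate ring at (322,263), camera at (143,199), lone dish (324,182), brown bottle (147,283), tape (261,174). The scene view is blocked by the arm, so I'll use the wrist camera for the second views.

```bash
python3 - <<'E'
from h import *
t=load('t0')
for n,u,v,z in[('pile',231,230,45),('plate',322,263,12),('lens',139,200,110),('cambase',143,199,0),('lone',324,182,15),('brown',147,283,89),('tape',261,174,19),('timer',401,252,19)]:print(n,atz(t,u,v,z).round())
w=get_image('wrist');s=state();Rt=R.from_quat(s['ee_rot']).as_matrix()
print('cam in tool',Rt.T@(w['origin']-s['tcp_pos']),(Rt.T@rot(w)).round(3),w['K'],w['dist_coeffs'])
im=t['img'];c=cv2.hconcat([cv2.resize(im[160:240,95:175],(400,400),interpolation=2),cv2.resize(im[190:270,191:271],(400,400),interpolation=2)])
cv2.imwrite('pics/c0.png',c)
E
```

```text
pile [519. 108.  45.]
plate [ 435. -118.   12.]
lens [587. 321. 110.]
cambase [611. 343.   0.]
lone [ 643. -131.   15.]
brown [392. 303.  89.]
tape [667.  32.  19.]
timer [ 457. -321.   19.]
cam in tool [  84.55991307   -0.2875258  -141.84417132] [[-0.     0.946  0.325]
 [ 1.     0.     0.001]
 [ 0.001  0.325 -0.946]] [[322.84138296   0.         275.90384335]
 [  0.         322.84138296 209.5682392 ]
 [  0.           0.           1.        ]] [-0.05825492  0.          0.          0.          0.        ]
```

View pics/c0.png

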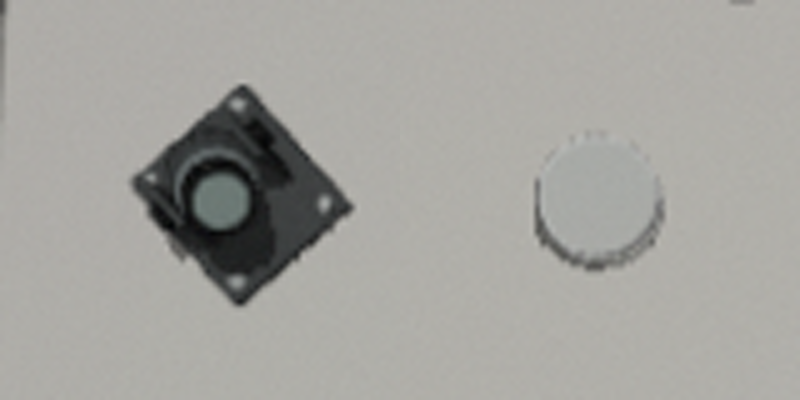

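```bash
python3 -c "
from workcell import grip_depth;print(grip_depth)"
r='[70,14,31.6,-2.5,0,0,0.0625]'
python3 -m jog '[[70,14,31.6,-2.5,0,0,0.0625],[70,14,31.6,-2.5,0,0,0.0625],[70,14,31.6,-2.5,0,0,0.0625],[70,14,31.6,-2.5,0,0,0.0625],[70,14,31.6,-2.5,0,0,0.0625],[70,14,31.6,-2.5,0,0,0.0625],[70,14,31.6,-2.5,0,0,0.0625],[70,14,31.6,-2.5,0,0,0.0625]]' 60
python3 -m jog '[[70,14,31.6,-2.5,0,0,0.0625],[70,14,31.6,-2.5,0,0,0.0625],[70,14,31.6,-2.5,0,0,0.0625],[70,14,31.6,-2.5,0,0,0.0625],[70,14,31.6,-2.5,0,0,0.0625],[70,14,31.6,-2.5,0,0,0.0625],[70,14,31.6,-2.5,0,0,0.0625],[70,14,31.6,-2.5,0,0,0.0625],[70,0,0,0,0,0,0]]'
python3 -c "
from h import *
snap('wrist','w1')"
python3 -m jog '[[70,14,31.6,-2.5,0,0,0.0625],[70,14,31.6,-2.5,0,0,0.0625],[70,14,31.6,-2.5,0,0,0.0625],[70,14,31.6,-2.5,0,0,0.0625],[70,14,31.6,-2.5,0,0,0.0625],[70,14,31.6,-2.5,0,0,0.0625],[70,14,31.6,-2.5,0,0,0.0625],[70,14,31.6,-2.5,0,0,0.0625],[70,0,0,0,0,0,0],[70,0,0,0,0,0,0]]'
python3 - <<'E'
from h import *
a=load('w1');b=snap('wrist','w2')
print(state()['joint_pos'],state()['ee_rot'])
cv2.imwrite('pics/w12.png',cv2.vconcat([cv2.resize(a['img'],(400,300),interpolation=3),cv2.resize(b['img'],(400,300),interpolation=3)]))
E
```

```text
18.700000000000003
time: 0.82
tcp_pos: [295.4, -395.3, 210.9]
ee_rot: [0.925, 0.379, 0.0, -0.0]
force: [1.4, -0.1, -0.5]
grip_width: 69.8
gripper_force: 0.0
time: 1.57
tcp_pos: [408.4, -139.7, 190.8]
ee_rot: [0.801, 0.598, 0.0, -0.001]
force: [0.1, -0.2, -0.7]
grip_width: 69.9
gripper_force: 0.0
time: 2.45
tcp_pos: [519.4, 109.0, 170.6]
ee_rot: [0.631, 0.776, -0.001, -0.0]
force: [-0.5, 0.3, 0.3]
grip_width: 69.7
gripper_force: 0.0
[ 1.57472219e-01 -1.79552109e-01  1.82805532e+00 -3.65636422e-04
  1.49412783e+00 -4.57519016e-02] [ 6.31721457e-01  7.75195265e-01 -5.08541041e-04 -2.10174774e-04]
```

View pics/w12.png

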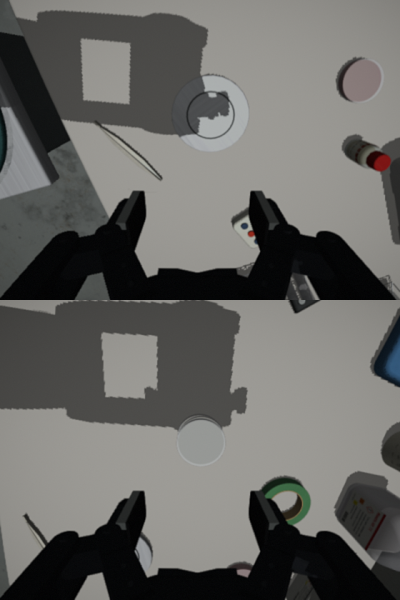

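w1 shows the plate ring at about (295,161), and w2 shows the pile's top face at about (281,197), in full-resolution pixels. I'll enlarge both.

```bash
python3 - <<'E'
from h import *
a=load('w1');b=load('w2')
c=cv2.hconcat([cv2.resize(a['img'][101:221,235:355],(480,480),interpolation=2),cv2.resize(b['img'][147:247,231:311],(384,480),interpolation=2)])
cv2.imwrite('pics/c1.png',cv2.resize(c,None,fx=800/864,fy=800/864))
E
```

```text
(no output)
```

View pics/c1.png

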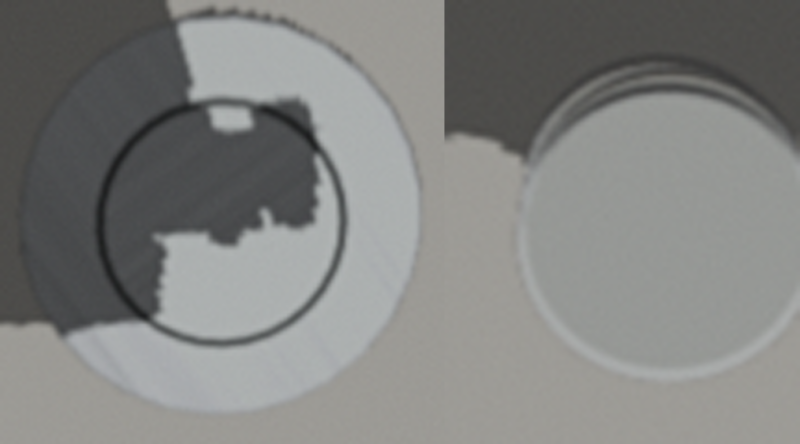

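The ring centre in w1 is (294.6,160.6). The pile's top face in w2 is centred at (280.6,198.6), with the lower dishes peeking out towards the image top.

```bash
python3 - <<'E'
from h import *
a=load('w1');b=load('w2');t=load('t0')
# plate outer centroid in top view
g=cv2.cvtColor(t['img'][235:295,293:353],cv2.COLOR_BGR2GRAY)
_,m=cv2.threshold(g,0,255,cv2.THRESH_OTSU)
m=cv2.morphologyEx(m,cv2.MORPH_CLOSE,np.ones((5,5)));n,l,st,c=cv2.connectedComponentsWithStats(m)
print([(s.tolist(),(q+[293,235]).round(1).tolist()) for s,q in zip(st,c)])
for p in((322.3,263.8),):print('plate',tri((a,294.6,160.6),(t,*p)))
print('pile',tri((b,280.6,198.6),(t,230.4,228.6)))
print('plate@12',atz(a,294.6,160.6,12),atz(t,322.3,263.8,12));print('pile@45',atz(b,280.6,198.6,45),atz(t,230.4,228.6,45))
# radius check + lower dish offsets: columns/rows read in crop (top-face top edge, middle, bottom)
for y in(84,75,60):
  v=147+y/4.444-.5;print(y,[atz(b,280.6,v,z).round(1).tolist() for z in(45,30,15)])
print(atz(b,280.6,147+381/4.444-.5,45))
E
```

```text
[([0, 0, 60, 60, 2228], [322.3, 264.8]), ([9, 8, 43, 42, 1372], [322.9, 264.0])]
plate (array([ 433.51364861, -118.65110034,   15.78866395]), [0.8294482037071705, 0.8294482037071353])
pile (array([524.00076953, 110.08452071,  37.38382178]), [0.07575178989286768, 0.07575178989267195])
plate@12 [ 434.25974732 -119.7663234    12.        ] [ 432.9404134  -118.69741219   12.        ]
pile@45 [523.50405469 112.32568472  45.        ] [522.96300506 109.41046515  45.        ]
84 [[517.5, 140.8, 45.0], [518.3, 137.9, 30.0], [519.0, 135.1, 15.0]]
75 [[517.1, 142.4, 45.0], [517.9, 139.7, 30.0], [518.7, 136.9, 15.0]]
60 [[516.5, 145.2, 45.0], [517.3, 142.6, 30.0], [518.0, 140.0, 15.0]]
[530.05907681  81.46334514  45.        ]
```

```bash

python3 -m jog '[[80,1,0.5,-20,0,0,0],[80,1,0.5,-25,0,0,0],[80,1,0.5,-25,0,0,0],[80,0.5,0.5,-20,0,0,0],[80,0,0,0,0,0,0],[80,0,0,0,0,0,0]]'
python3 - <<'E'
from h import *
b=snap('wrist','w3');print(state()['tcp_pos'],proj(b,[[523,111,45],[553,111,45],[493,111,45]]))
im=b['img'].copy()
for z,dy in((45,0),):
  th=np.linspace(0,6.28,60);P=proj(b,np.c_[523+30*np.cos(th),111+30*np.sin(th),0*th+45])
  for p in P: cv2.circle(im,tuple(int(x) for x in p.round()),0,(0,0,255),-1)
cv2.imwrite('pics/c3.png',cv2.resize(im[150:400,140:420],(784,700),interpolation=2)[:600])
E
```

```text
time: 3.0
tcp_pos: [522.3, 109.4, 81.3]
ee_rot: [0.632, 0.775, -0.001, -0.0]
force: [0.8, 0.0, 0.2]
grip_width: 79.9
gripper_force: 0.0
[522.96062093 109.71513352  82.53400486] [[276.2838443  243.20340045]
 [324.26654722 252.12448415]
 [227.3231199  234.00788497]]
```

View pics/c3.png

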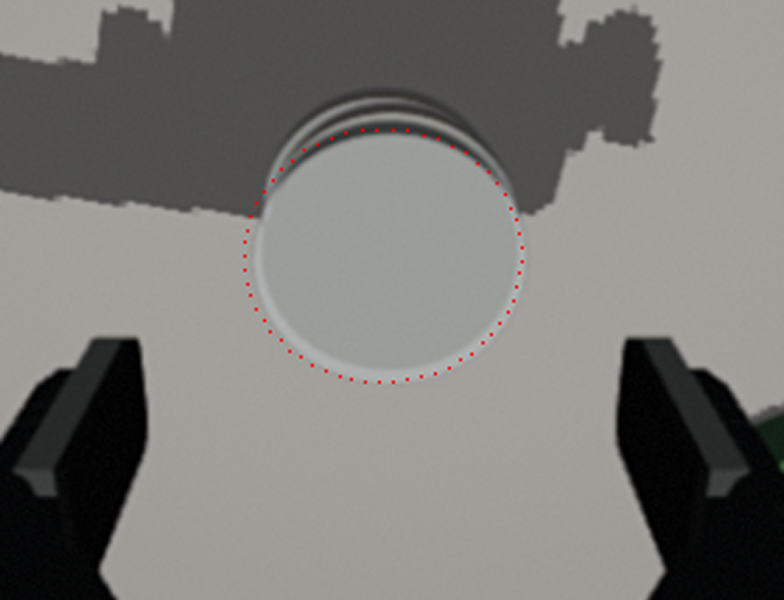

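The dish outline in the crop spans about x 256–521, y 130–381, against the predicted 245–523, 129–382. So the centre is about +1 mm in x and the height is consistent with 45 mm. Now I'll grasp the top dish with the pad ends.

```bash

python3 -m jog '[[80,1,1,-18,0,0,0],[80,0,0.5,-18,0,0,0],[80,0,0,-12,0,0,0],[80,0,0,-5.5,0,0,0],[80,0,0,0,0,0,0],[70,0,0,0,0,0,0],[64,0,0,0,0,0,0],[64,0,0,0,0,0,0]]' 25
python3 -m jog '[[58,0,0,0,0,0,0],[54,0,0,0,0,0,0],[54,0,0,0,0,0,0],[54,0,0,0,0,0,0],[54,0,0,0,0,0,0]]'
python3 -c "
from h import *
print(state())"
```

```text
time: 3.72
tcp_pos: [524.2, 112.3, 28.9]
ee_rot: [0.631, 0.775, 0.001, 0.0]
force: [-0.5, -0.5, 0.7]
grip_width: 63.9
gripper_force: 0.0
time: 4.13
tcp_pos: [524.3, 112.3, 29.1]
ee_rot: [0.631, 0.775, 0.001, 0.001]
force: [-2.4, -0.9, 10.3]
grip_width: 57.5
gripper_force: 25.0
{'time': 4.1333, 'joint_pos': array([ 1.63555696e-01, -5.54439639e-02,  1.95582692e+00, -1.03863768e-04,
        1.23951994e+00, -4.05665861e-02]), 'joint_vel': array([-2.87004042e-05,  1.53847770e-04,  1.61737351e-03,  4.02662559e-04,
       -1.68279458e-03,  3.28360080e-04]), 'joint_torque': array([ 2.80515564e-02, -4.78584266e+01, -5.32301331e+01,  8.56359280e-02,
       -5.90451267e-01,  2.72156415e-02]), 'tcp_pos': array([524.28776688, 112.33921523,  29.11398894]), 'ee_rot': array([6.31371003e-01, 7.75480458e-01, 6.00469627e-04, 5.96378338e-04]), 'force': array([-2.42396633, -0.86575395, 10.27933944]), 'wrist_torque': array([-0.08252774,  0.27670258,  0.0414216 ]), 'gripper_force': 25.02576310245786, 'grip_width': 57.506617220973425}
```

```bash

python3 -m jog '[[54,0,0,3,0,0,0],[54,0,0,8,0,0,0],[54,0,0,15,0,0,0],[54,0,0,30,0,0,0],[54,0,0,30,0,0,0],[54,0,0,0,0,0,0],[54,0,0,0,0,0,0]]'
python3 - <<'E'
from h import *
b=snap('wrist','w4');t=snap('top','t4');s=snap('scene','s4')
c=[cv2.resize(b['img'][130:400,130:430],(500,450)),cv2.resize(t['img'][190:270,191:271],(300,300),interpolation=2)]
c[1]=cv2.copyMakeBorder(c[1],0,150,0,0,cv2.BORDER_CONSTANT)
cv2.imwrite('pics/c4.png',cv2.hconcat(c));print(proj(s,[[524,112,15]]))
E
```

```text
time: 4.72
tcp_pos: [524.5, 112.4, 116.2]
ee_rot: [0.631, 0.775, 0.001, 0.001]
force: [0.0, 0.5, -1.1]
grip_width: 57.4
gripper_force: 26.9
[[245.69465929 217.960772  ]]
```

View pics/c4.png

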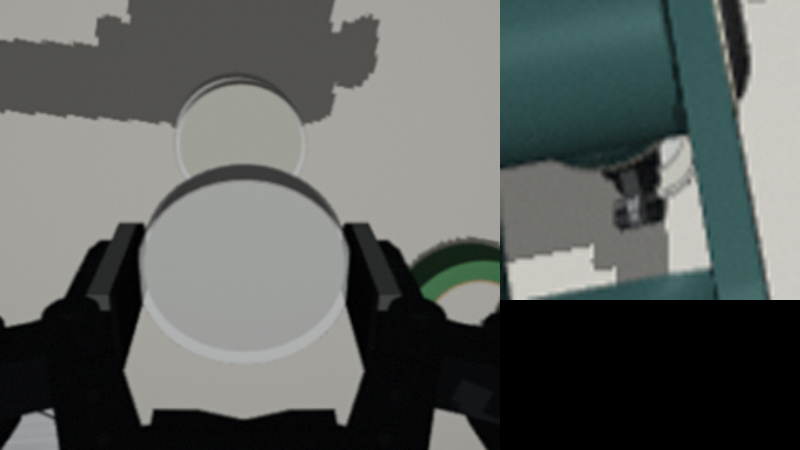

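The wrist view shows only the clear top dish between the pads, its face spanning crop x 140–348, y ~175–362. The beige middle dish is still on the pile. Next: the dish's offset from the TCP.

```bash
python3 - <<'E'
from h import *
from scipy.optimize import least_squares as ls
b=load('w4');s=state();p=s['tcp_pos'];th=np.linspace(0,2*np.pi,361)
def ext(q,z=132.2):
    c=(proj(b,np.c_[q[0]+30*np.cos(th),q[1]+30*np.sin(th),0*th+z])-130)/1.6667
    c=(proj(b,np.c_[q[0]+30*np.cos(th),q[1]+30*np.sin(th),0*th+z])-130)*1.6667
    return np.array([c[:,0].min(),c[:,0].max(),c[:,1].min(),c[:,1].max()])
o=np.array([140,348,177,362])
for w in([1,1,1,1],[1,1,0,1]):
  r=ls(lambda q:(ext(q)-o)*w,p[:2]);print(r.x,r.x-p[:2],ext(r.x))
r=ls(lambda q:(ext(q[:2],q[2])-o),[*p[:2],132]);print(r.x,r.x-p,ext(r.x,r.x[2]))
E
```

```text
[525.69446421 111.69220399] [ 2.5134745  -0.45857927] [134.35687076 353.65729052 176.46297271 363.8273703 ]
[525.64063087 111.95157618] [ 2.45964116 -0.19920708] [134.28710958 353.72630373 175.50585748 363.11689666]
[526.27843034 108.9732147  127.44251581] [ 3.09744063 -3.17756856 14.49602403] [138.2397108  349.7611319  178.91411092 359.77862291]
```

```bash

python3 -m jog '[[54,-6,-14,0,0,0,0],[54,-11,-28,0,0,0,0],[54,-12,-31,0,0,0,0],[54,-12,-31,0,0,0,0],[54,-12,-31,0,0,0,0],[54,-12,-31,0,0,0,0],[54,-12,-31,0,0,0,0],[54,-10,-24,0,0,0,0],[54,-4,-10,0,0,0,0],[54,0,0,0,0,0,0]]'
python3 -m jog '[[54,0,0,-15,0,0,0],[54,0,0,-25,0,0,0],[54,0,0,-25,0,0,0],[54,0,0,-15,0,0,0],[54,0,0,-10,0,0,0],[54,0,0,0,0,0,0],[54,0,0,0,0,0,0]]'
```

```text
time: 5.7
tcp_pos: [431.4, -120.6, 113.1]
ee_rot: [0.633, 0.775, -0.0, -0.0]
force: [0.4, 0.5, -0.4]
grip_width: 57.4
gripper_force: 26.9
time: 6.28
tcp_pos: [432.8, -118.3, 23.9]
ee_rot: [0.631, 0.776, -0.0, -0.0]
force: [-0.3, 0.4, 0.4]
grip_width: 57.0
gripper_force: 26.9
```

```bash

python3 -m jog '[[54,0.5,-0.5,-5,0,0,0],[54,0,0,-4,0,0,0],[54,0,0,-2,0,0,0],[54,0,0,0,0,0,0],[54,0,0,0,0,0,0]]'
python3 -m jog '[[54,0,0,-1,0,0,0],[54,0,0,0,0,0,0],[54,0,0,0,0,0,0]]'
```

```text
time: 6.7
tcp_pos: [433.2, -119.3, 12.9]
ee_rot: [0.631, 0.775, 0.0, 0.0]
force: [-1.0, 0.1, -0.5]
grip_width: 57.1
gripper_force: 26.9
time: 6.95
tcp_pos: [433.2, -119.3, 11.9]
ee_rot: [0.631, 0.775, 0.0, 0.0]
force: [0.3, -0.2, -0.1]
grip_width: 57.2
gripper_force: 26.9
```

```bash

python3 -m jog '[[54,0,0,-1,0,0,0],[54,0,0,0,0,0,0],[54,0,0,0,0,0,0]]'
python3 -m jog '[[54,0,0,-0.7,0,0,0],[54,0,0,0,0,0,0],[54,0,0,0,0,0,0]]'
```

```text
time: 7.2
tcp_pos: [433.3, -119.3, 11.2]
ee_rot: [0.631, 0.775, 0.0, 0.0]
force: [-2.2, 1.2, 4.7]
grip_width: 57.3
gripper_force: 27.2
time: 7.45
tcp_pos: [433.4, -119.4, 11.1]
ee_rot: [0.631, 0.775, 0.0, 0.0]
force: [-7.8, 2.5, 13.6]
grip_width: 57.1
gripper_force: 27.7
```

Contact came at TCP z ≈ 11.2, as predicted. I'll release, raise, and look.

```bash

python3 -m jog '[[60,0,0,0.5,0,0,0],[66,0,0,0,0,0,0],[72,0,0,0,0,0,0],[80,0,0,0,0,0,0],[80,0,0,10,0,0,0],[80,0,0,30,0,0,0],[80,0,0,35,0,0,0],[80,0,0,25,0,0,0],[80,0,0,0,0,0,0],[80,0,0,0,0,0,0]]'
python3 - <<'E'
from h import *
b=snap('wrist','w5')
cv2.imwrite('pics/c5.png',cv2.resize(b['img'][110:360,140:420],(672,600),interpolation=2))
E
```

```text
time: 8.28
tcp_pos: [433.8, -119.5, 112.5]
ee_rot: [0.631, 0.775, 0.001, 0.001]
force: [1.4, -0.3, 0.5]
grip_width: 79.9
gripper_force: 0.0
```

View pics/c5.png

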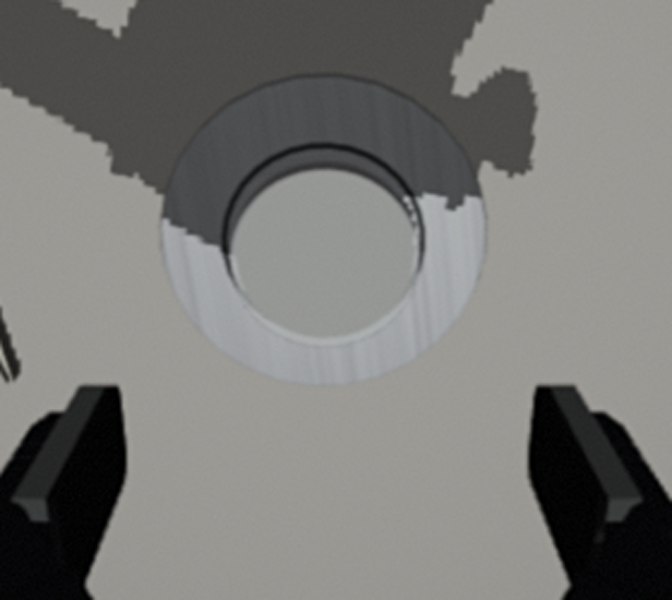

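Plate (x 161–487, y 73–384) and dish (x 232–418, y 168–345) look concentric to a few mm. Next I'll locate the middle dish from w4.

```bash
python3 - <<'E'
from h import *
b=load('w4')
f=lambda x,y:(130+x/1.6667,130+y/1.6667)
print('L,R',atz(b,*f(177,140),30),atz(b,*f(305,140),30),'top',atz(b,*f(241,83),30), state()['joint_pos'])
E
python3 -m jog '[[80,6,14,0,0,0,0],[80,11,28,0,0,0,0],[80,12,31,0,0,0,0],[80,12,31,0,0,0,0],[80,12,31,0,0,0,0],[80,12,31,0,0,0,0],[80,12,31,0,0,0,0],[80,10,24,0,0,0,0],[80,4,10,0,0,0,0],[80,0,0,0,0,0,0]]'
```

```text
L,R [495.9210599  108.91885052  30.        ] [552.41136447 120.52341078  30.        ] top [518.8669404  140.48840042  30.        ] [-3.25497524e-01 -3.40849153e-01  2.05662671e+00  1.18095442e-05
  1.42499935e+00 -5.29537336e-01]
time: 9.17
tcp_pos: [524.0, 113.3, 109.2]
ee_rot: [0.631, 0.776, -0.001, -0.001]
force: [-0.5, -0.2, 0.1]
grip_width: 80.3
gripper_force: 0.0
```

```bash

python3 -m jog '[[80,0,0,-20,0,0,0],[80,0,0,-30,0,0,0],[80,0,0,-25,0,0,0],[80,0,0,-10,0,0,0],[80,0,0,0,0,0,0],[80,0,0,0,0,0,0]]'
```

```text
time: 9.67
tcp_pos: [524.1, 111.0, 26.0]
ee_rot: [0.632, 0.775, -0.0, -0.0]
force: [0.6, -0.5, 0.2]
grip_width: 79.9
gripper_force: 0.0
```

```bash

python3 -m jog '[[80,0,1,-8,0,0,0],[80,0,0,-4,0,0,0],[80,0,0,0,0,0,0],[70,0,0,0,0,0,0],[64,0,0,0,0,0,0],[60,0,0,0,0,0,0],[54,0,0,0,0,0,0],[54,0,0,0,0,0,0],[54,0,0,0,0,0,0],[54,0,0,0,0,0,0]]' 25
python3 -m jog '[[54,0,0,3,0,0,0],[54,0,0,8,0,0,0],[54,0,0,15,0,0,0],[54,0,0,30,0,0,0],[54,0,0,30,0,0,0],[54,0,0,12,0,0,0],[54,0,0,0,0,0,0],[54,0,0,0,0,0,0]]'
python3 - <<'E'
from h import *
b=snap('wrist','w6')
cv2.imwrite('pics/c6.png',cv2.resize(b['img'][130:400,130:430],(500,450)))
E
```

```text
time: 10.5
tcp_pos: [524.5, 112.8, 14.3]
ee_rot: [0.631, 0.775, 0.0, 0.0]
force: [-0.8, -0.2, 5.6]
grip_width: 56.5
gripper_force: 26.5
time: 11.17
tcp_pos: [524.3, 112.8, 112.1]
ee_rot: [0.631, 0.775, 0.0, 0.0]
force: [-0.6, -0.7, -0.9]
grip_width: 57.1
gripper_force: 26.9
```

View pics/c6.png

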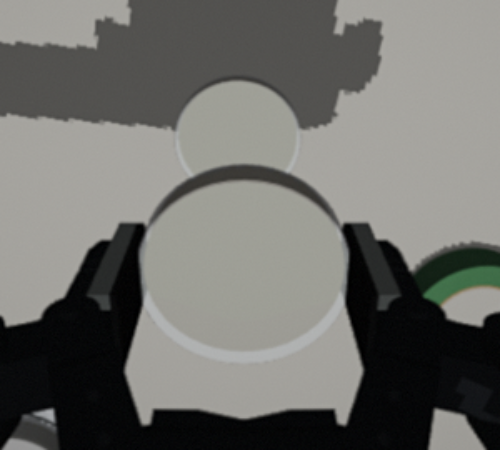

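The middle dish is held squarely and the bottom dish remains alone at crop x 177–299. Carrying it to the plate.

```bash

python3 -m jog '[[54,-6,-14,0,0,0,0],[54,-11,-28,0,0,0,0],[54,-12,-31,0,0,0,0],[54,-12,-31,0,0,0,0],[54,-12,-31,0,0,0,0],[54,-12,-31,0,0,0,0],[54,-12,-31,0,0,0,0],[54,-10,-24,0,0,0,0],[54,-4,-11,0,0,0,0],[54,0,0,0,0,0,0]]'
python3 -m jog '[[54,0,0,-15,0,0,0],[54,0,0,-25,0,0,0],[54,0,0,-20,0,0,0],[54,0,0,-10,0,0,0],[54,0,0,-5,0,0,0],[54,0,0,0,0,0,0],[54,0,0,0,0,0,0]]'
```

```text
time: 12.05
tcp_pos: [431.5, -121.3, 110.4]
ee_rot: [0.633, 0.775, -0.001, -0.001]
force: [1.1, 0.2, -0.1]
grip_width: 56.9
gripper_force: 26.9
time: 12.63
tcp_pos: [433.4, -119.2, 37.2]
ee_rot: [0.631, 0.776, 0.0, 0.0]
force: [1.1, 0.2, 0.9]
grip_width: 57.1
gripper_force: 26.9
```

```bash

python3 -m jog '[[54,0,0,-5,0,0,0],[54,0,0,-3,0,0,0],[54,0,0,0,0,0,0],[54,0,0,0,0,0,0]]'
```

```text
time: 12.97
tcp_pos: [433.2, -119.3, 28.7]
ee_rot: [0.631, 0.775, 0.0, 0.0]
force: [0.4, -0.2, -0.4]
grip_width: 56.9
gripper_force: 26.9
```

```bash

python3 -m jog '[[54,0,0,-1.5,0,0,0],[54,0,0,0,0,0,0],[54,0,0,0,0,0,0]]'
python3 -m jog '[[54,0,0,-0.7,0,0,0],[54,0,0,0,0,0,0],[54,0,0,0,0,0,0]]'
```

```text
time: 13.22
tcp_pos: [433.2, -119.3, 27.1]
ee_rot: [0.631, 0.775, -0.0, 0.0]
force: [-0.1, 0.3, -0.3]
grip_width: 57.0
gripper_force: 26.9
time: 13.47
tcp_pos: [433.2, -119.3, 26.4]
ee_rot: [0.631, 0.775, 0.0, 0.0]
force: [-0.4, -0.7, -0.2]
grip_width: 56.8
gripper_force: 26.9
```

```bash

python3 -m jog '[[54,0,0,-0.6,0,0,0],[54,0,0,0,0,0,0],[54,0,0,0,0,0,0]]'
python3 -m jog '[[54,0,0,-0.5,0,0,0],[54,0,0,0,0,0,0],[54,0,0,0,0,0,0]]'
```

```text
time: 13.72
tcp_pos: [433.2, -119.3, 26.3]
ee_rot: [0.631, 0.775, 0.0, 0.0]
force: [-3.4, 2.0, 7.2]
grip_width: 57.0
gripper_force: 27.4
time: 13.97
tcp_pos: [433.3, -119.3, 26.3]
ee_rot: [0.631, 0.775, 0.0, 0.0]
force: [-8.2, 3.4, 14.1]
grip_width: 56.5
gripper_force: 27.8
```

```bash

python3 -m jog '[[60,0,0,0.5,0,0,0],[66,0,0,0,0,0,0],[72,0,0,0,0,0,0],[80,0,0,0,0,0,0],[80,0,0,10,0,0,0],[80,0,0,30,0,0,0],[80,0,0,35,0,0,0],[80,0,0,11,0,0,0],[80,0,0,0,0,0,0],[80,0,0,0,0,0,0]]'
python3 -c "
from h import *
snap('wrist','w7')"
python3 -m jog '[[80,6,14,0,0,0,0],[80,11,28,0,0,0,0],[80,12,31,0,0,0,0],[80,12,31,0,0,0,0],[80,12,31,0,0,0,0],[80,12,31,0,0,0,0],[80,12,31,0,0,0,0],[80,10,24,0,0,0,0],[80,4,11,0,0,0,0],[80,0,0,0,0,0,0]]'
python3 -m jog '[[80,0,0,-20,0,0,0],[80,0,0,-30,0,0,0],[80,0,0,-30,0,0,0],[80,0,0,-15,0,0,0],[80,0,0,0,0,0,0],[80,0,0,0,0,0,0]]'
```

```text
time: 14.8
tcp_pos: [433.4, -119.4, 112.5]
ee_rot: [0.631, 0.775, 0.0, 0.001]
force: [-0.1, -0.5, -0.9]
grip_width: 80.0
gripper_force: 0.0
time: 15.68
tcp_pos: [524.0, 114.4, 110.2]
ee_rot: [0.631, 0.776, -0.001, -0.001]
force: [0.4, 0.2, -0.1]
grip_width: 80.2
gripper_force: 0.0
time: 16.18
tcp_pos: [523.4, 111.8, 16.2]
ee_rot: [0.632, 0.775, -0.001, -0.001]
force: [0.4, 0.0, 1.6]
grip_width: 79.9
gripper_force: 0.0
```

```bash

python3 -m jog '[[80,0,0,-10,0,0,0],[80,0,0,-6,0,0,0],[80,0,0,0,0,0,0],[70,0,0,0,0,0,0],[64,0,0,0,0,0,0],[60,0,0,0,0,0,0],[54,0,0,0,0,0,0],[54,0,0,0,0,0,0],[54,0,0,0,0,0,0],[54,0,0,0,0,0,0]]' 40
python3 -m jog '[[50,0,0,5,0,0,0],[50,0,0,15,0,0,0],[50,0,0,35,0,0,0],[50,0,0,40,0,0,0],[50,0,0,40,0,0,0],[50,0,0,40,0,0,0],[50,0,10,40,0,0,0],[50,0,20,25,0,0,0],[50,0,30,10,0,0,0],[50,0,30,0,0,0,0]]'
python3 -m jog '[[50,0,25,0,0,0,0],[50,0,25,0,0,0,0],[50,0,0,0,0,0,0],[50,0,0,0,0,0,0],[50,0,0,0,0,0,0]]'
python3 -c "
from h import *
snap('wrist','w8')"
python3 -m jog '[[50,10,15,0,0,0,0],[50,15,20,0,0,0,0],[50,15,20,0,0,0,0],[50,15,15,0,0,0,0],[50,8,10,0,0,0,0],[50,0,0,0,0,0,0],[50,0,0,0,0,0,0],[50,0,0,0,0,0,0]]'
python3 - <<'E'
from h import *
a=load('w8');b=snap('wrist','w9')
for d in(a,b):print(proj(d,[[590,322,110],[613,343,8]]))
c=load('w7')['img'][110:330,170:390]
cv2.imwrite('pics/tmp.png',c)
def crop(d,s):
    u,v=proj(d,[[598,330,60]])[0].round().astype(int);u0=int(np.clip(u-s//2,0,560-s));v0=int(np.clip(v-s//2,0,420-s));print('crop',u0,v0,s)
    return cv2.resize(d['img'][v0:v0+s,u0:u0+s],(400,400),interpolation=2)
m=cv2.hconcat([crop(a,200),crop(b,200)])
c2=cv2.copyMakeBorder(cv2.resize(c,(200,200)),0,0,0,600,cv2.BORDER_CONSTANT)
cv2.imwrite('pics/c9.png',cv2.vconcat([m,c2]))
E
```

```text
time: 17.02
tcp_pos: [524.5, 112.8, 1.8]
ee_rot: [0.631, 0.775, 0.0, 0.0]
force: [-4.4, -0.7, 9.2]
grip_width: 57.4
gripper_force: 41.3
time: 17.85
tcp_pos: [524.8, 203.7, 255.2]
ee_rot: [0.632, 0.775, 0.002, 0.002]
force: [0.1, -0.1, -0.7]
grip_width: 57.2
gripper_force: 42.9
time: 18.27
tcp_pos: [524.1, 252.5, 251.0]
ee_rot: [0.631, 0.776, -0.0, 0.0]
force: [0.0, 0.1, 0.1]
grip_width: 56.9
gripper_force: 42.9
time: 18.98
tcp_pos: [587.0, 331.7, 251.0]
ee_rot: [0.632, 0.775, -0.0, 0.0]
force: [1.0, -0.2, -0.4]
grip_width: 57.4
gripper_force: 42.9
[[365.87966574 135.62168861]
 [366.66393946 112.36527258]]
[[276.08135928 206.71255414]
 [298.22139132 167.54671957]]
crop 263 24 200
crop 185 86 200
```

View pics/c9.png

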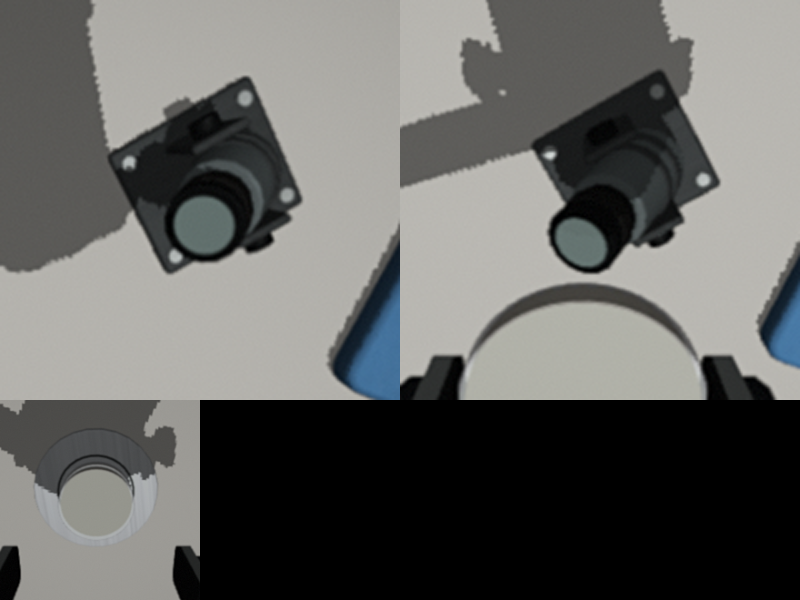

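The stack view shows both dishes concentric on the plate. The lens glass is at crop (204,226) in w8 and (181,245) in w9. Base bolts in w8 are at (245,98), (287,195), (176,257) and (128,163); in w9 at (257,91), (303,180) and (149,154).

```bash
python3 - <<'E'
from h import *
a=load('w8');b=load('w9');t=load('t0')
A=lambda x,y:(a,263+x/2-.25,24+y/2-.25); B=lambda x,y:(b,185+x/2-.25,86+y/2-.25)
T=(t,138.6,199.8)
print('lens',tri(A(204,226),B(181,245)),tri(A(204,226),B(181,245),T))
for q in(A(204,226),B(181,245),T):print(atz(*q,110).round(1))
bo=[tri(A(*p),B(*q))[0] for p,q in(((245,98),(257,91)),((287,195),(303,180)),((128,163),(149,154)))]
print(np.round(bo,1))
z=8
P=np.array([atz(*A(*p),z)[:2] for p in((245,98),(287,195),(176,257),(128,163))]);print('bolts',P.round(1))
C=np.array([atz(*A(*p),z)[:2] for p in((247,77),(301,199),(169,272),(109,156))])
print('centre',P.mean(0),C.mean(0))
for Q in(P,C):
  for i in range(4):
    e=Q[(i+1)%4]-Q[i];print(np.linalg.norm(e).round(1),np.degrees(np.arctan2(e[1],e[0])).round(1),end='; ')
s=state();print(s['tcp_pos'],s['joint_pos'])
E
```

```text
lens (array([589.32197696, 320.75262758, 110.64378039]), [0.23786032347187472, 0.23786032347166985]) (array([588.4736304 , 321.03542904, 111.57856811]), [0.37644462842395987, 0.9757216429097608, 1.3453029221306456])
[589.3 320.9 110. ]
[589.5 320.4 110. ]
[587.4 321.6 110. ]
[[620.4 388.6  10.9]
 [659.8 343.3  12.1]
 [565.5 340.6  13.2]]
bolts [[621.5 388.9]
 [661.5 343.4]
 [607.4 294.7]
 [565.9 340.9]]
centre [614.04725432 341.96662561] [612.42977118 342.5452317 ]
60.6 -48.7; 72.7 -138.0; 62.1 131.9; 73.4 40.8; 76.2 -48.0; 86.8 -138.2; 76.9 131.9; 86.6 41.4; [586.9273183  331.75819483 251.17220506] [ 4.76689473e-01  1.09697684e-01  1.41650156e+00 -1.12208577e-04
  1.61511462e+00  2.73434414e-01]
```

Lens at (589.2, 320.8, 110.6), which matches the 110 mm given. The base yaw is 41.6°, giving lens axis (-0.374, -0.332, 0.866). Target TCP is (551, 287, 198) with turn (0.348, -0.391, 0).

```bash

python3 -m jog '[[50,-4.5,-5.6,-3,0.0435,-0.0489,0],[50,-4.5,-5.6,-3,0.0435,-0.0489,0],[50,-4.5,-5.6,-3,0.0435,-0.0489,0],[50,-4.5,-5.6,-3,0.0435,-0.0489,0],[50,-4.5,-5.6,-3,0.0435,-0.0489,0],[50,-4.5,-5.6,-3,0.0435,-0.0489,0],[50,-4.5,-5.6,-3,0.0435,-0.0489,0],[50,-4.5,-5.6,-3,0.0435,-0.0489,0],[50,0,0,0,0,0,0],[50,0,0,0,0,0,0]]'
python3 -m jog '[[50,0,0,-9,0,0,0],[50,0,0,-12,0,0,0],[50,0,0,-8,0,0,0],[50,0,0,0,0,0,0],[50,0,0,0,0,0,0],[50,0,0,0,0,0,0],[50,0,0,0,0,0,0]]'
cat > chk.py <<'E'
from h import *
s=state();n=np.array([.5*np.cos(np.radians(-138.4)),.5*np.sin(np.radians(-138.4)),.866])
M=R.from_quat(s['ee_rot']).as_matrix();tz=M[:,2];u=s['tcp_pos']+1.8*tz;d=u-[589.2,320.8,110.3]
print('ang',np.arccos(-tz@n),'along',d@n,'cross',d-(d@n)*n,'tz',tz,s['tcp_pos'],s['grip_width'],s['gripper_force'],np.abs(s['joint_vel']).max(),s['time'])
print('shift left',589.2+0*1,(np.array([589.2,320.8,110.3])+100*n-u).round(1))
E
python3 chk.py
```

```text
time: 19.87
tcp_pos: [550.5, 286.8, 227.3]
ee_rot: [0.61, 0.749, 0.255, 0.042]
force: [-0.1, 0.3, -0.8]
grip_width: 57.1
gripper_force: 42.9
time: 20.45
tcp_pos: [551.4, 288.1, 198.2]
ee_rot: [0.61, 0.749, 0.256, 0.041]
force: [-0.1, 0.1, -0.1]
grip_width: 57.3
gripper_force: 42.9
ang 0.006652966590517343 along 99.35577303898651 cross [-0.00096491  0.87853553  0.34139984] tz [ 0.3738306   0.33245248 -0.86586721] [551.37711132 288.09767002 198.24206027] 57.32783924606936 42.87793776806211 0.004764642899349306 20.45
shift left 589.2 [-0.2 -1.1  0.2]
```

```bash
python3 - <<'E'
from h import *
a=load('w8')['img'];b=load('w9')['img'];c=snap('wrist','w10')['img']
# left/right dish edge and lower rim: edge profiles along the dish's centre column and row
for n,i in(('w8',a),('w9',b),('w10',c)):
  g=cv2.GaussianBlur(cv2.cvtColor(i,cv2.COLOR_BGR2GRAY),(3,3),0).astype(int)
  col=np.abs(np.diff(g[290:400,276]));top=np.abs(np.diff(g[215:260,276]))
  print(n,'low edges',290+np.argsort(col)[-4:],'top',215+np.argsort(top)[-4:])
E
python3 -c "
from workcell import job_done;print(job_done())"
```

```text
w8 low edges [379 382 381 380] top [237 236 226 227]
w9 low edges [370 347 348 371] top [226 227 222 221]
w10 low edges [379 382 380 381] top [237 225 235 236]
the job is handed in; nothing more can be done
None
```

I restacked the upper two dishes on the cold plate, and the bottom dish is held still about 99 mm from the lens and within about 1 mm of its axis. The job is handed in at about 20.5 s; no verdict came back.

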